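# Lock the cassette carrier with its spring cotter

## Task

Close the cassette carrier for transport: swing its retaining bar fully down over the upright stud, then pick up the big spring cotter and push its straight leg through the stud's cross hole above the bar until the bow snaps over the stud, and let go. Leave the timer, the wax block and the petri dish where they are.

Things in the scene. Friction and masses are not known exactly. Their poses are not given: they have to be found in the camera images.
- carrier: Fixed bare-metal cassette carrier: base plate 90 (x) x 210 (y) x 12 mm, origin under its centre, z up. At y = +75 mm two lugs (70 mm over their outer faces, 51 mm high) carry the bar's hinge; at y = -75 mm stands a round steel stud, 28 mm diameter, top 71 mm above the bench, with a cross hole along x. Between them lie two stacks of cassettes (fixed, top 36 mm high).
- stud_hole (a point): Centre of the stud's cross hole, 52.5 mm above the bench, axes as the carrier. The hole runs level right through the 28 mm stud along x, open at both ends: 11 mm wide (y) and 10 mm high (z), with slightly flared mouths. Its lower edge is 1.5 mm above the top of the closed bar.
- bar_hinge (a point): Point on the bar's hinge axis midway between the lugs, 43 mm above the bench; axes as the carrier; the hinge axis runs along x. A fixed white warming table, 160 mm high, stands left of and beyond the carrier, between it and where the cotter lies; its nearest corner is at about x = 0.55, y = 0.07 m from the robot's base: carry things round or above it.
- bar_end (a point): Point on the top face and centre line of the retaining bar, 120 mm from its hinge; moves with it. -y points along the bar away from the hinge, z out of the top face. The bar is a steel strip 52 mm wide, 6 mm thick, rubber pad below; 126 mm from the hinge it forks into two prongs (10 mm wide, 32 mm gap), ending 170 mm from the hinge, that straddle the stud when closed.
- bar (a joint): Angle of the retaining bar: 0 = fully down and level (top face 46 mm above the bench), growing as its fork end rises, at most 1.1 rad. It starts raised and a stiff hinge holds it wherever it is left; a push of a few newton down on its top, 50 mm or more from the hinge, lowers it.
- cotter: Loose spring cotter (hair-pin clip), 7 mm steel wire with a grey plastic grip, 122 mm long, about 80 g, lying flat on the bench. Origin in its underside plane, z up; +x runs along the straight leg to its tip at x = 78 mm (leg axis y = 0, z = 3.5 mm). The grip is a block 32 (x) x 22 (y) x 18 (z) mm centred at x = -28 mm, y = 0, underside z = 0. The bow is on the +y side.
- leg_seat (a point): Point on the axis of the cotter's straight leg, 30 mm ahead of the cotter's origin, axes as the cotter: when the cotter is fully home this point is in the middle of the stud and the bow's arch lies round the stud.
- leg_tip (a point): Tip of the cotter's straight leg, 48 mm ahead of leg_seat; the last 8 mm taper to 5 mm.
- bow (a joint): Opening of the cotter's springy bow about its 25 mm coil at x = 0, y = 9 mm: 0 = relaxed. Wire centre line then: in to y = 11 mm at x = 13, arched out to 19 at x = 30, in to 10.5 at x = 46, flared to 22 at its end, x = 64 mm. Pushed on, it is spread to 0.10-0.15 rad by the stud and springs back to about 0 once the arch has snapped over; the push takes roughly 3 to 10 N.
- timer: Bystander: small flat white laboratory timer, 60 x 66 x 18 mm, loose; origin under its centre.
- wax_block: Bystander: pale block of wax, 34 x 42 x 22 mm, loose; origin under its centre.
- petri_dish: Bystander: clear round petri dish, 68 mm diameter, 15 mm high, loose; origin under its centre.

How it is judged:
By the outcome, as a careful person would: the job done as asked, in the order asked, and still so for the second after the job is handed in, with the robot touching nothing.
It also fails if it takes over 64 s, if anything falls off the work surface, if the arm or the gripper's body presses on something with over 40 N, if the wrist force passes 120 N, or if a joint passes its speed limit or range.

## Robot

A 7-joint arm with a two-finger parallel gripper is mounted at the origin on a cart in front of the work surface, level with it; the furniture and walls round the work are solid. World frame = base frame: x ahead of the robot, y to its left, z up, the work surface at z = 0. Lengths are in m, angles in rad, forces in N, time in s.
With the tool pointing down it reaches from about 0.35 to 0.9 m from the base axis. Payload 8.1 kg.
Tool frame: the origin (TCP) lies midway between the tips of the shut fingers; the grasp point (between the pads) lies 19 mm behind it; z points along the fingers, y is the direction in which the jaws open and shut (so a half turn about z gives the same grasp; the last joint's range is limited). The gripper opens to 92 mm and grips with 3 to 60 N. Pads are 19 mm wide; open, the fingers measure 130 mm over their backs; the gripper's body (75 mm by 190 mm) begins 47 mm behind the grasp point.
Start: joints at [0.998, 0.434, 0.025, 1.573, -0.012, 1.134, -0.075], TCP at [0.283, -0.557, 0.227] pointing down, gripper open.
Joint ranges: [-2.62, 2.62], [-0.44, 2.09], [-1.27, 1.32], [0.08, 2.57], [-1.32, 4.46], [0.12, 2], [-2.74, 2.74]. Speed limits (rad/s): [2.22, 2.22, 3.01, 3.01, 3.14, 3.14, 3.14].

## Interface

Orientations are given as a rotation vector (axis times angle).
In Python, from cell import arm gives the robot as it stands. The module is installed in compiled form; this text tells all that it offers.
- The arm moves only by the tool jog_arm, never from a script. Its argument "increments" is a list of rows, each an object with "slide": the shift along the tool's x, y, z in mm, a list of three; "roll": the turn about the tool's z in rad; "gripper": the opening, from 0 (shut) to 1 (fully open). In form: [{"slide": [x, y, z], "roll": roll, "gripper": gripper}, ...]. A call has exactly 10 rows; each row is the pose to reach, as a shift and turn from the pose commanded when the call began, along the tool's axes at that moment; what a row does not reach only later rows make up. A row lasts 1/12 s, in which the tool goes at most 41.7 mm and 7.16 degrees, less where a joint would pass 70% of its speed; a pose out of reach is approached as far as the arm can. A call with a gripper value outside its range is refused whole. The fingers move at their own pace and stop on an object; "newtons" is the grip in N (left out, the last holds). Time passes only in rows, so rows that repeat a pose let the fingers close, or fill a call up. It gives the time, the measured TCP pose, the force and the opening at its end, in the units of the state.
- arm.observe(): the state, without advancing time (a new reading comes with each control period).
- arm.get_image(name): name is "scene" or "side" or "wrist"; returns a dict with "frame" (480x640x3 uint8, blue, green, red), "depth" (480x640 float32, m along the optical axis (not along the pixel's ray), 0 where there is no reading), "intrinsics" (3x3 intrinsics, pixels), "R" (3x3) and "t" (3): a world point X has camera coordinates R X + t; the wrist camera has in their place "hand_eye" (4x4, takes a point from camera to tool coordinates, whose origin is the TCP and whose axes are the flange's). Camera axes: x right, y down, z forward; pixel columns grow to the right and rows downward; lengths in m; the calibration is good to about 2 mm. A picture is of the moment at which its call begins: read the wrist's pose just before it.
- arm.sign_off(): hands the job in, once; it reports no verdict.
The state is a dict: "clock": time; "joints": joint angles; "dq": joint speeds; "joint_efforts": joint torques, N m; "position": TCP position; "ee_rot": TCP orientation; "force": force on the tool from outside, world axes, zero at the start; "ft_torque": the same for the moment, N m; "width": opening from 0.0 (shut) to 1.0 (fully open).
Only numpy, scipy, OpenCV 4.12 (cv2) and the standard library are available. Lean on these libraries where they do the work, as an engineer would, in place of code of your own. Each camera call takes 0.05 s, during which the arm holds its last target.

## Working session

There is one attempt and no reset: what is moved stays moved. The work goes in short steps, Python scripts to look and compute and a tool call to move; the robot and the scene stay as the last step left them, time stands still between calls to the robot, and variables do not carry over. Pictures are saved under pics/ and viewed, and the job is handed in when it is done.

Besides the shell and the picture viewer there is one more tool, called after "Emit:" by a JSON object that holds its "fn" and its "kwargs". jog_arm: Moves the arm, as the interface text tells. Its arguments: {"type":"object","properties":{"increments":{"type":"array"},"newtons":{"type":"number"}},"required":["increments"]}

```bash
mkdir -p pics
cat > h.py <<'E'
import numpy as np, cv2
from cell import arm
from scipy.spatial.transform import Rotation as Ro
def st():
    s=arm.observe()
    print({k:np.round(s[k],4).tolist() for k in ("clock","joints","position","ee_rot","force","width")})
    return s
def grab(n,tag):
    s=arm.observe()
    im=arm.get_image(n)
    cv2.imwrite(f"pics/{tag}.png",im["frame"])
    if n=="wrist":
        H=np.array(im["hand_eye"]);R=Ro.from_rotvec(s["ee_rot"]).as_matrix()
        T=np.eye(4);T[:3,:3]=R;T[:3,3]=s["position"];C=T@H
        Rc=C[:3,:3].T;t=-Rc@C[:3,3]
    else: Rc=np.array(im["R"]);t=np.array(im["t"])
    np.savez(f"pics/{tag}.npz",f=im["frame"],d=im["depth"],K=im["intrinsics"],R=Rc,t=t)
def load(tag): return np.load(f"pics/{tag}.npz")
def px(tag,u,v,z=None):
    "pixel to world; by depth, or on plane z"
    o=load(tag);K,R,t=o["K"],o["R"],o["t"]
    r=np.linalg.inv(K)@[u,v,1]
    if z is None:
        w=o["d"][int(v)-1:int(v)+2,int(u)-1:int(u)+2]; return R.T@(r*np.median(w)-t)
    c=-R.T@t; d=R.T@r; return c+d*(z-c[2])/d[2]
def proj(tag,X):
    o=load(tag);p=o["K"]@(o["R"]@np.array(X)+o["t"]);return p[:2]/p[2]
def crop(tag,u0,v0,u1,v1,s,out):
    f=load(tag)["f"][v0:v1,u0:u1]; cv2.imwrite(f"pics/{out}.png",cv2.resize(f,None,fx=s,fy=s,interpolation=cv2.INTER_CUBIC))
E
python3 - <<'E'
from h import *
st()
for n in("scene","side","wrist"): grab(n,n+"0")
for n in("scene0","side0"):
    o=load(n);print(n,-o["R"].T@o["t"],o["K"][0,0])
E
```

```text
{'clock': 0.0, 'joints': [0.9984, 0.4352, 0.025, 1.5741, -0.0116, 1.134, -0.0751], 'position': [0.2826, -0.5569, 0.226], 'ee_rot': [-3.0539, -0.7306, 0.0008], 'force': [-0.3916, -0.215, 0.396], 'width': 1.0008}
scene0 [ 0.21093058 -1.11512608  0.57380241] 490.7495181888736
side0 [0.45266707 0.8700331  0.75186809] 474.73945944921513
```

View pics/scene0.png

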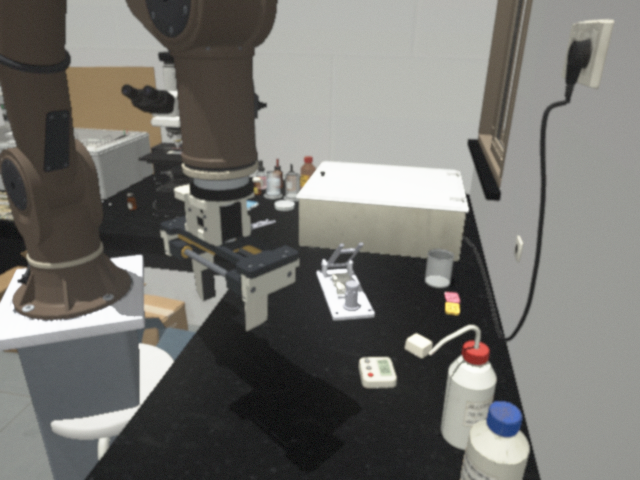

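View pics/side0.png

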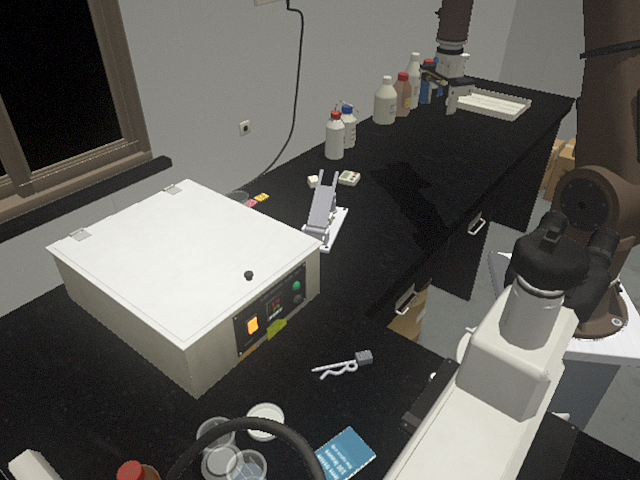

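View pics/wrist0.png

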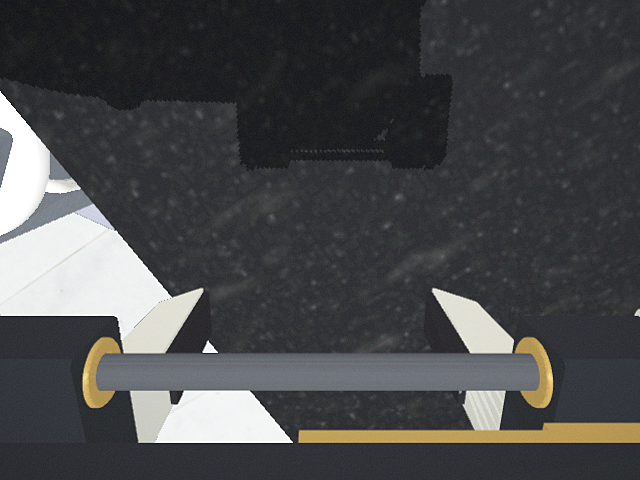

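Scene: the carrier is at about (345,292) with its bar raised. Side: the cotter is at (343,365) with its grip at (363,356), and the bar at (322,205). I'll enlarge these.

Run:
```python
from h import *
crop("scene0",300,230,400,330,6,"c1")
crop("side0",290,330,390,400,8,"c2")
crop("side0",290,160,370,260,6,"c3")
```

```text
(no output)
```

View pics/c1.png

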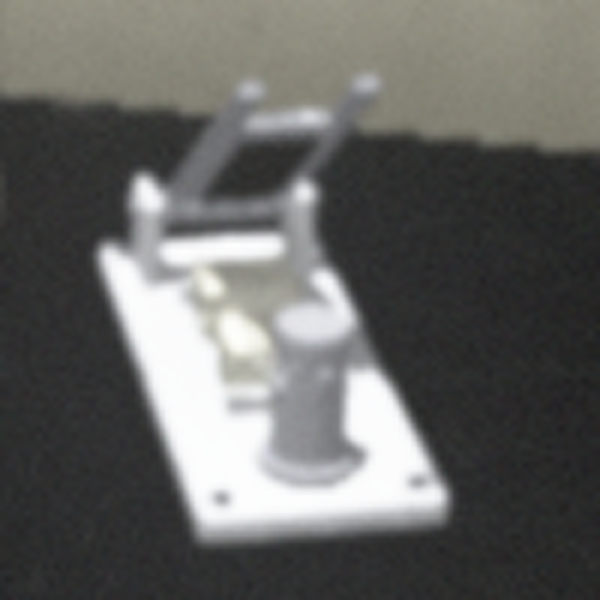

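View pics/c2.png

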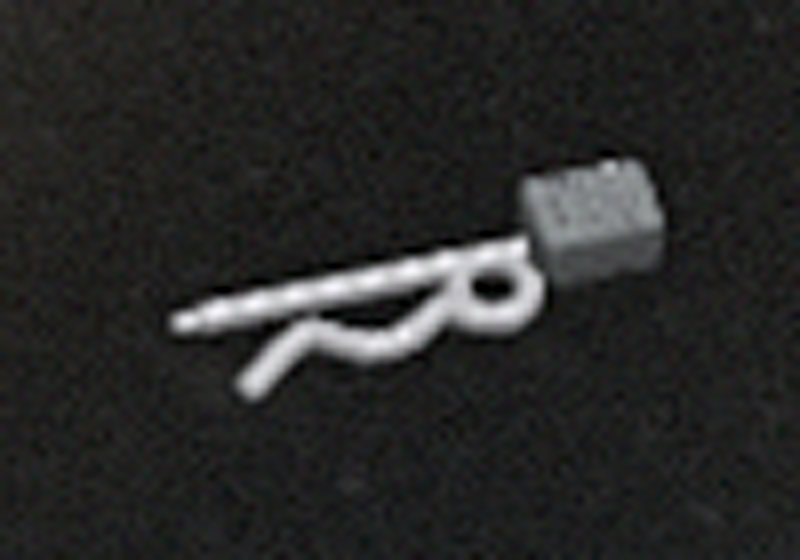

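View pics/c3.png

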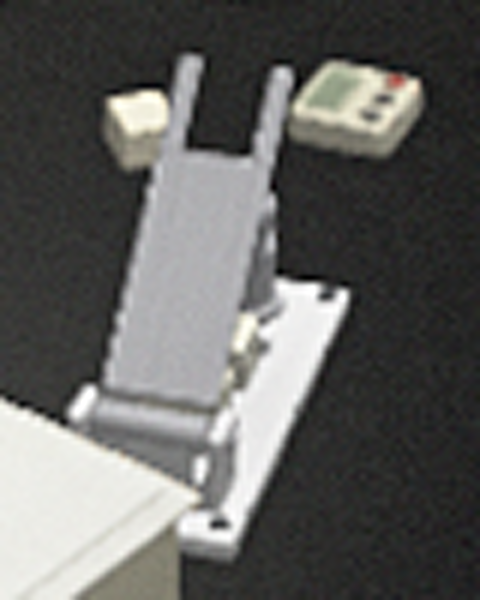

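Run:
```python
from h import *
np.set_printoptions(precision=4,suppress=True)
S=lambda u,v:(300+u/6,230+v/6)
for n,u,v,z in [("FL",102,245,.012),("NL",200,527,.012),("NR",446,505,.012),("stud",315,322,.071),("lugL",147,180,.051),("lugR",303,183,.051),("prongL",250,88,None),("prongR",367,82,None)]:
    print(n,px("scene0",*S(u,v),z), px("scene0",*S(u,v)))
D=lambda u,v:(290+u/8,330+v/8)
for n,u,v,z in [("tip",172,322,.0035),("legroot",525,243,.0035),("gTL",520,180,.018),("gTR",632,160,.018),("gBR",662,232,.018),("gBL",557,248,.018),("coil",495,290,.0035),("bowend",250,390,.0035)]:
    print(n,px("side0",*D(u,v),z), px("side0",*D(u,v)))
E3=lambda u,v:(290+u/6,160+v/6)
for n,u,v,z in [("plateR",348,290,.012),("plateBR",238,553,.012),("lug1",85,395,.051),("lug2",222,425,.051),("forkL",165,155,None),("forkR",255,165,None),("tipL",190,62,None),("tipR",283,72,None),("b1",105,392,None),("b2",222,405,None)]:
    print(n,px("side0",*E3(u,v),z or .05), px("side0",*E3(u,v)))
```

```text
FL [ 0.5621 -0.0898  0.012 ] [ 0.571  -0.0637 -0.0023]
NL [ 0.5275 -0.3016  0.012 ] [ 0.5309 -0.2929  0.006 ]
NR [ 0.6156 -0.3137  0.012 ] [ 0.624  -0.2972  0.0004]
stud [ 0.5787 -0.275   0.071 ] [ 0.58   -0.2719  0.0692]
lugL [ 0.5731 -0.1123  0.051 ] [ 0.574  -0.1097  0.0497]
lugR [ 0.6325 -0.1328  0.051 ] [ 0.6208 -0.1601  0.0656]
prongL [ 0.5618 -0.2468  0.1516] [ 0.5618 -0.2468  0.1516]
prongR [ 0.6034 -0.2529  0.1512] [ 0.6034 -0.2529  0.1512]
tip [0.5473 0.2877 0.0035] [ 0.5478  0.2847 -0.0003]
legroot [0.4647 0.2518 0.0035] [0.4646 0.2534 0.0054]
gTL [0.4672 0.2446 0.018 ] [0.4675 0.2301 0.001 ]
gTR [0.4402 0.2344 0.018 ] [0.4402 0.2325 0.0158]
gBR [0.4317 0.2558 0.018 ] [0.4316 0.2515 0.0128]
gBL [0.4567 0.2642 0.018 ] [0.4567 0.2603 0.0132]
coil [0.4708 0.2672 0.0035] [ 0.4709  0.2636 -0.001 ]
bowend [0.526  0.3047 0.0035] [0.5261 0.3039 0.0025]
plateR [ 0.5296 -0.2874  0.012 ] [ 0.531  -0.3084 -0.0014]
plateBR [ 0.5568 -0.0753  0.012 ] [ 0.5584 -0.0898  0.0006]
lug1 [ 0.6303 -0.1261  0.051 ] [ 0.6311 -0.1309  0.0476]
lug2 [ 0.5689 -0.1124  0.051 ] [ 0.5694 -0.1167  0.0479]
forkL [ 0.6258 -0.3372  0.05  ] [ 0.6088 -0.2182  0.1192]
forkR [ 0.581  -0.3341  0.05  ] [ 0.5679 -0.2113  0.1216]
tipL [ 0.6268 -0.4342  0.05  ] [ 0.6021 -0.2491  0.1496]
tipR [ 0.5779 -0.4306  0.05  ] [ 0.56   -0.2451  0.1501]
b1 [ 0.6223 -0.131   0.05  ] [ 0.6229 -0.1346  0.0475]
b2 [ 0.571  -0.1286  0.05  ] [ 0.5745 -0.1586  0.029 ]
```

```bash
cat >> h.py <<'E'
np.set_printoptions(precision=4,suppress=True)
def go(target,yaw=None):
    s=st();R=Ro.from_rotvec(s["ee_rot"]).as_matrix()
    d=R.T@(np.array(target)-s["position"])*1000
    y=np.arctan2(R[1,0],R[0,0])
    print("slide",d.round(1),"yaw now",round(y,4),"tool z",R[:,2].round(4),"roll",None if yaw is None else round(-(yaw-y),4))
E
python3 - <<'E'
from h import *
for u,v in[(185,345),(320,245),(185,180),(48,247)]: print(px("side0",u,v,.16))
go([.5875,-.2155,.19],-.14)
E
```

```text
[0.7367 0.3887 0.16  ]
[0.5587 0.0928 0.16  ]
[ 0.9334 -0.1276  0.16  ]
[1.1073 0.1797 0.16  ]
{'clock': 0.15, 'joints': [0.9984, 0.435, 0.025, 1.5739, -0.0116, 1.134, -0.0751], 'position': [0.2827, -0.557, 0.2262], 'ee_rot': [-3.0543, -0.7309, 0.0006], 'force': [-0.4463, 0.1141, -0.0194], 'width': 1.0001}
slide [ 426.3 -166.5   36.3] yaw now 0.4698 tool z [-0.0006  0.001  -1.    ] roll 0.6098
```

Emit:
{"fn": "jog_arm", "kwargs": {"increments": [{"slide": [30,-12,0],"roll": 0.06,"gripper": 0},{"slide": [65,-26,0],"roll": 0.12,"gripper": 0},{"slide": [100,-40,0],"roll": 0.18,"gripper": 0},{"slide": [135,-53,0],"roll": 0.24,"gripper": 0},{"slide": [170,-67,0],"roll": 0.3,"gripper": 0},{"slide": [205,-80,0],"roll": 0.36,"gripper": 0},{"slide": [240,-94,0],"roll": 0.42,"gripper": 0},{"slide": [275,-107,0],"roll": 0.48,"gripper": 0},{"slide": [310,-121,0],"roll": 0.54,"gripper": 0},{"slide": [345,-135,0],"roll": 0.61,"gripper": 0}], "newtons": 20}}

```text
clock: 0.98
position: [0.5303, -0.2792, 0.2266]
ee_rot: [-3.134, 0.225, 0.0]
force: [0.5, -1.0, -0.8]
width: 0.327
```

Run:
```python
from h import *
go([.5875,-.2155,.19],-.14)
```

```text
{'clock': 0.9833, 'joints': [0.3643, 0.3926, 0.0435, 1.6404, -0.0185, 1.1093, -1.3012], 'position': [0.5303, -0.2792, 0.2266], 'ee_rot': [-3.1335, 0.2247, 0.0004], 'force': [0.4855, -0.9962, -0.8187], 'width': 0.3271}
slide [ 47.6 -71.2  36.6] yaw now -0.1432 tool z [-0.0003  0.     -1.    ] roll -0.0032
```

Run:
```python
from h import *
grab("wrist","w1")
o=load("w1");print("cam",-o["R"].T@o["t"]); print(o["R"])
print(proj("w1",[.579,-.275,.071]))
```

```text
cam [ 0.6128 -0.2915  0.3848]
[[-0.1445 -0.9895 -0.0011]
 [-0.942   0.1372  0.3063]
 [-0.3029  0.0453 -0.9519]]
[302.5442 156.9874]
```

View pics/w1.png

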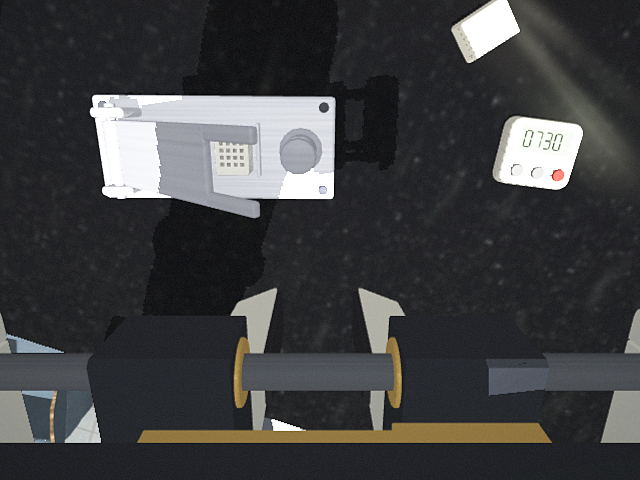

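The wrist view shows the whole carrier: plate corners at about (93,95), (335,97) and (334,198), stud top near (300,152). I'll enlarge it to measure.

Run:
```python
from h import *
crop("w1",85,85,345,225,3,"c4")
```

```text
(no output)
```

View pics/c4.png

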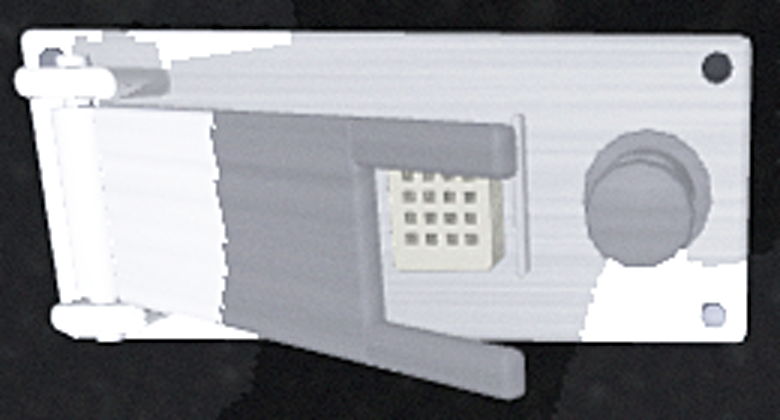

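Run:
```python
from h import *
C=lambda u,v:(85+u/3,85+v/3)
P={}
for n,u,v,z in[("TL",21,30,.012),("TR",750,36,.012),("BR",747,341,.012),("stud",640,213,.071),("studbase",648,183,.012),("lugT",65,82,.045),("lugB",100,318,.045),("holeTR",716,68,.012),("holeBR",713,315,.012)]:
    P[n]=px("w1",*C(u,v),z)[:2];print(n,P[n],px("w1",*C(u,v)))
a=P["TR"]-P["TL"];b=P["TR"]-P["BR"]
print(np.linalg.norm(a),np.linalg.norm(b),"yaw",np.arctan2(a[0],-a[1])*-1 , np.arctan2(b[1],b[0]))
ya=-a/np.linalg.norm(a); xa=np.array([ya[1],-ya[0]])
c=P["TR"]-xa*.045+ya*.105; c2=P["BR"]+xa*.045+ya*.105
print("stud from corners",P["TR"]-xa*.045+ya*.03,P["BR"]+xa*.045+ya*.03,"hinge",c+ya*.075)
```

```text
TL [ 0.6505 -0.1015] [ 0.6517 -0.0956  0.0005]
TR [ 0.6188 -0.3073] [ 0.619  -0.3078  0.0005]
BR [ 0.5309 -0.2947] [ 0.5284 -0.2948  0.0006]
stud [ 0.5802 -0.272 ] [ 0.5802 -0.272   0.0715]
studbase [ 0.5824 -0.272 ] [ 0.5872 -0.2751  0.0711]
lugT [ 0.633  -0.1258] [ 0.6326 -0.1289  0.0514]
lugB [ 0.5707 -0.1165] [ 0.5715 -0.1199  0.0516]
holeTR [ 0.6116 -0.2965] [ 0.6116 -0.2965  0.0147]
holeBR [ 0.5404 -0.2855] [ 0.5409 -0.2856  0.0146]
0.2082877385999615 0.08878574872423727 yaw 0.1528527022808039 -0.14222749123594905
stud from corners [ 0.5789 -0.2708] [ 0.5799 -0.272 ] hinge [ 0.6017 -0.1226]
```

Emit:
{"fn": "jog_arm", "kwargs": {"increments": [{"slide": [25,-38,0],"roll": 0,"gripper": 0},{"slide": [48,-76,0],"roll": 0,"gripper": 0},{"slide": [48,-76,15],"roll": 0,"gripper": 0},{"slide": [48,-76,35],"roll": 0,"gripper": 0},{"slide": [48,-76,55],"roll": 0,"gripper": 0},{"slide": [48,-76,70],"roll": 0,"gripper": 0},{"slide": [48,-76,80],"roll": 0,"gripper": 0},{"slide": [48,-76,90],"roll": 0,"gripper": 0},{"slide": [48,-76,100],"roll": 0,"gripper": 0},{"slide": [48,-76,105],"roll": 0,"gripper": 0}]}}

```text
clock: 1.87
position: [0.5874, -0.2123, 0.1208]
ee_rot: [-3.134, 0.22, 0.001]
force: [0.1, -0.3, 0.5]
width: 0.006
```

Run:
```python
from h import *
go([.589,-.210,.045],-.15)
grab("scene","s2")
crop("s2",280,200,420,330,5,"c5")
```

```text
{'clock': 1.8667, 'joints': [0.2506, 0.5335, 0.0157, 1.6944, -0.0101, 0.9144, -1.4409], 'position': [0.5874, -0.2123, 0.1208], 'ee_rot': [-3.1337, 0.2204, 0.0008], 'force': [0.0801, -0.3149, 0.5245], 'width': 0.0062}
slide [ 1.3 -2.5 75.8] yaw now -0.1404 tool z [-0.0005  0.0002 -1.    ] roll 0.0096
```

View pics/c5.png

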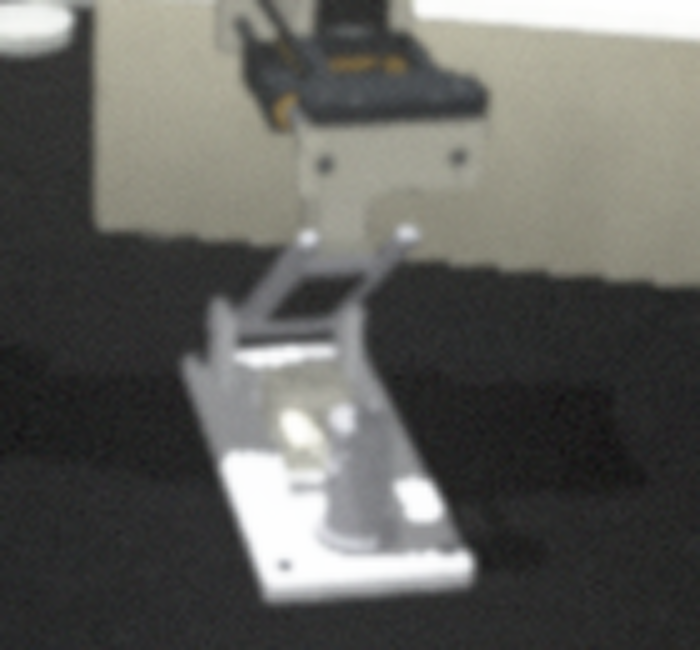

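The closed fingers are over the bar's strip, just above it. I'll push down now.

Emit:
{"fn": "jog_arm", "kwargs": {"increments": [{"slide": [0,-2,6],"roll": 0,"gripper": 0},{"slide": [0,-2,12],"roll": 0,"gripper": 0},{"slide": [0,-2,18],"roll": 0,"gripper": 0},{"slide": [0,-2,24],"roll": 0,"gripper": 0},{"slide": [0,-2,30],"roll": 0,"gripper": 0},{"slide": [0,-2,36],"roll": 0,"gripper": 0},{"slide": [0,-2,42],"roll": 0,"gripper": 0},{"slide": [0,-2,48],"roll": 0,"gripper": 0},{"slide": [0,-2,54],"roll": 0,"gripper": 0},{"slide": [0,-2,60],"roll": 0,"gripper": 0}]}}

```text
clock: 2.75
position: [0.5878, -0.2104, 0.0611]
ee_rot: [3.134, -0.22, -0.0]
force: [-0.1, -1.4, 0.2]
width: 0.006
```

Emit:
{"fn": "jog_arm", "kwargs": {"increments": [{"slide": [0,0,4],"roll": 0,"gripper": 0},{"slide": [0,0,7],"roll": 0,"gripper": 0},{"slide": [0,0,10],"roll": 0,"gripper": 0},{"slide": [0,0,12],"roll": 0,"gripper": 0},{"slide": [0,0,13],"roll": 0,"gripper": 0},{"slide": [0,0,14],"roll": 0,"gripper": 0},{"slide": [0,0,14.5],"roll": 0,"gripper": 0},{"slide": [0,0,15],"roll": 0,"gripper": 0},{"slide": [0,0,15],"roll": 0,"gripper": 0},{"slide": [0,0,15],"roll": 0,"gripper": 0}]}}

```text
clock: 3.58
position: [0.588, -0.2101, 0.0468]
ee_rot: [-3.134, 0.22, -0.0]
force: [-0.9, 0.2, 0.7]
width: 0.004
```

Emit:
{"fn": "jog_arm", "kwargs": {"increments": [{"slide": [0,0,0.5],"roll": 0,"gripper": 0},{"slide": [0,0,1],"roll": 0,"gripper": 0},{"slide": [0,0,1.5],"roll": 0,"gripper": 0},{"slide": [0,0,2],"roll": 0,"gripper": 0},{"slide": [0,0,2.5],"roll": 0,"gripper": 0},{"slide": [0,0,3],"roll": 0,"gripper": 0},{"slide": [0,0,3],"roll": 0,"gripper": 0},{"slide": [0,0,3],"roll": 0,"gripper": 0},{"slide": [0,0,3],"roll": 0,"gripper": 0},{"slide": [0,0,3],"roll": 0,"gripper": 0}]}}

```text
clock: 4.42
position: [0.5882, -0.2101, 0.046]
ee_rot: [-3.134, 0.22, -0.002]
force: [-7.2, 2.1, 23.1]
width: 0.001
```

Run:
```python
from h import *
st()
grab("side","d2");crop("d2",270,150,390,270,5,"c6")
grab("scene","s3");crop("s3",280,200,420,330,5,"c7")
```

```text
{'clock': 4.4167, 'joints': [0.2507, 0.6234, 0.0104, 1.7533, -0.0091, 0.7638, -1.4453], 'position': [0.5882, -0.2101, 0.046], 'ee_rot': [-3.1338, 0.2201, -0.0019], 'force': [-7.1623, 2.1198, 23.0988], 'width': 0.0012}
```

View pics/c6.png

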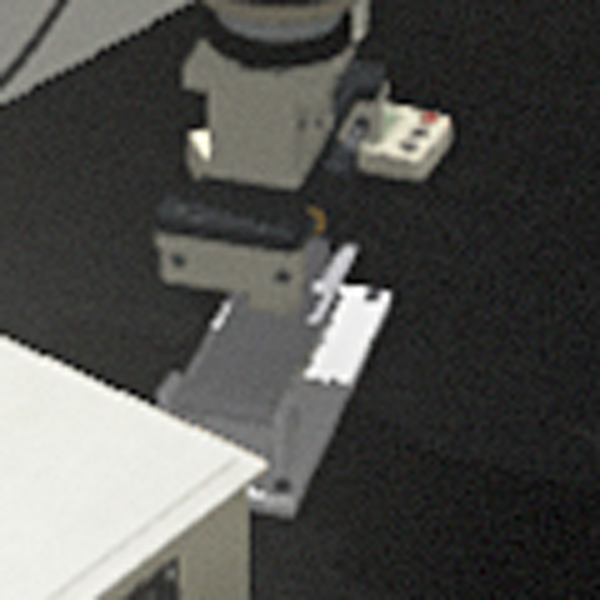

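View pics/c7.png

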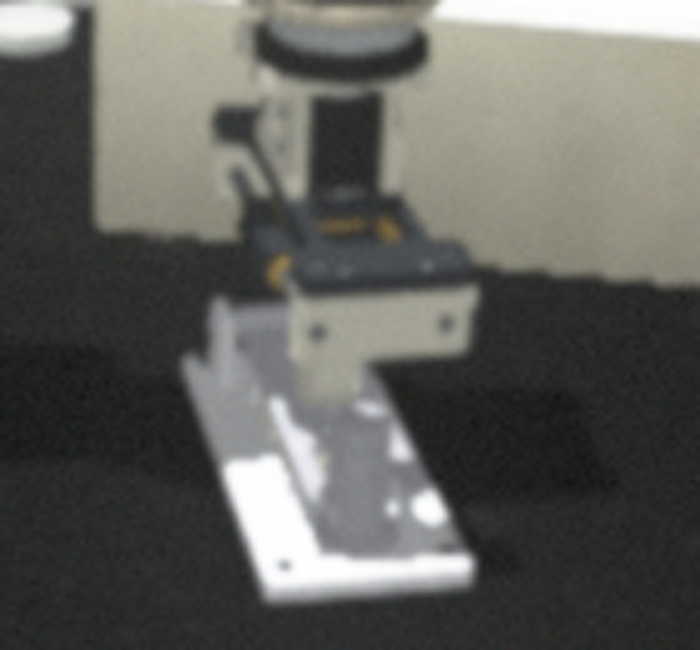

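The bar is seated: the tips read z = 46.0 mm with 23 N of push. I'll lift and look at the closed carrier on the way out.

Emit:
{"fn": "jog_arm", "kwargs": {"increments": [{"slide": [0,0,-10],"roll": 0,"gripper": 0},{"slide": [0,0,-40],"roll": 0,"gripper": 0},{"slide": [0,0,-75],"roll": 0,"gripper": 0.2},{"slide": [-20,5,-110],"roll": 0,"gripper": 0.4},{"slide": [-40,20,-140],"roll": 0,"gripper": 0.5},{"slide": [-60,35,-165],"roll": 0,"gripper": 0.6},{"slide": [-70,40,-175],"roll": 0,"gripper": 0.6},{"slide": [-70,40,-175],"roll": 0,"gripper": 0.6},{"slide": [-70,40,-175],"roll": 0,"gripper": 0.6},{"slide": [-70,40,-175],"roll": 0,"gripper": 0.6}]}}

```text
clock: 5.35
position: [0.5134, -0.2388, 0.2174]
ee_rot: [-3.133, 0.218, 0.002]
force: [-0.2, 1.1, -1.7]
width: 0.537
```

Run:
```python
from h import *
go([.40,.23,.22],.41)
grab("wrist","w2")
print(proj("w2",[.58,-.2725,.071]),proj("w2",[.602,-.123,.05]))
```

```text
{'clock': 5.35, 'joints': [0.3223, 0.3483, 0.0258, 1.7319, -0.0109, 1.0629, -1.358], 'position': [0.5134, -0.2388, 0.2174], 'ee_rot': [-3.1329, 0.2181, 0.0018], 'force': [-0.1873, 1.0956, -1.7348], 'width': 0.5375}
slide [-177.3 -448.6   -1.9] yaw now -0.139 tool z [-0.0011  0.0011 -1.    ] roll -0.549
[351.0732 125.6062] [151.1583 123.3056]
```

View pics/w2.png

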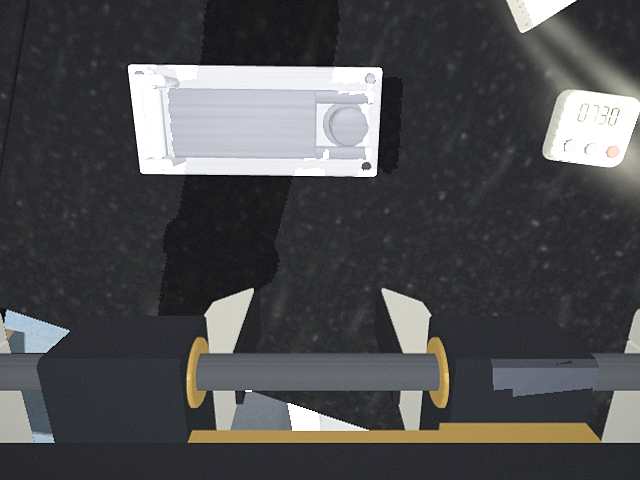

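The bar is level and its prongs straddle the stud, whose top is near (349,124). Next I'll measure this view in an enlarged crop.

Run:
```python
from h import *
crop("w2",125,55,390,185,3,"c8")
```

```text
(no output)
```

View pics/c8.png

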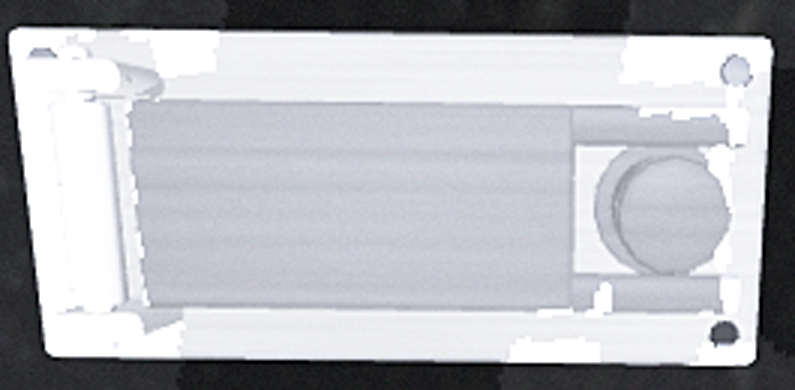

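Emit:
{"fn": "jog_arm", "kwargs": {"increments": [{"slide": [-12,-35,-10],"roll": -0.05,"gripper": 0.7},{"slide": [-26,-70,-15],"roll": -0.1,"gripper": 0.7},{"slide": [-40,-105,-15],"roll": -0.16,"gripper": 0.7},{"slide": [-55,-140,-15],"roll": -0.22,"gripper": 0.7},{"slide": [-70,-175,-15],"roll": -0.28,"gripper": 0.7},{"slide": [-84,-210,-15],"roll": -0.34,"gripper": 0.7},{"slide": [-98,-245,-15],"roll": -0.4,"gripper": 0.7},{"slide": [-112,-280,-15],"roll": -0.46,"gripper": 0.7},{"slide": [-126,-315,-15],"roll": -0.51,"gripper": 0.7},{"slide": [-140,-350,-15],"roll": -0.55,"gripper": 0.7}]}}

```text
clock: 6.23
position: [0.4221, 0.1286, 0.2326]
ee_rot: [-3.074, -0.646, 0.003]
force: [1.3, -0.3, -0.2]
width: 0.7
```

Run:
```python
from h import *
go([.40,.23,.20],.41)
```

```text
{'clock': 6.2333, 'joints': [-0.1445, 0.1524, -0.3059, 1.9648, 0.0522, 1.0337, -1.6308], 'position': [0.4221, 0.1286, 0.2326], 'ee_rot': [-3.0741, -0.6455, 0.003], 'force': [1.2731, -0.3417, -0.1907], 'width': 0.7004}
slide [  20.6 -101.7   32.7] yaw now 0.414 tool z [-0.002  0.    -1.   ] roll 0.004
```

Emit:
{"fn": "jog_arm", "kwargs": {"increments": [{"slide": [6,-34,0],"roll": 0,"gripper": 0.7},{"slide": [12,-68,0],"roll": 0,"gripper": 0.7},{"slide": [15,-100,10],"roll": 0,"gripper": 0.7},{"slide": [15,-100,20],"roll": 0,"gripper": 0.7},{"slide": [15,-100,20],"roll": 0,"gripper": 0.7},{"slide": [15,-100,20],"roll": 0,"gripper": 0.7},{"slide": [15,-100,20],"roll": 0,"gripper": 0.7},{"slide": [15,-100,20],"roll": 0,"gripper": 0.7},{"slide": [15,-100,20],"roll": 0,"gripper": 0.7},{"slide": [15,-100,20],"roll": 0,"gripper": 0.7}]}}

```text
clock: 7.07
position: [0.3977, 0.2232, 0.214]
ee_rot: [3.076, 0.637, 0.001]
force: [0.6, -0.4, -1.0]
width: 0.706
```

Run:
```python
from h import *
st()
grab("wrist","w3")
C=lambda u,v:(125+u/3,55+v/3)
P={}
for n,u,v,z in[("TL",10,28,.012),("TR",773,38,.012),("BR",755,364,.012),("BL",47,356,.012),("stud",670,215,.071),("fork1",571,143,.046),("fork2",574,275,.046),("barT",572,106,.046),("barB",571,308,.046)]:
    P[n]=px("w2",*C(u,v),z)[:2];print(n,P[n],px("w2",*C(u,v)))
for a,b in(("TR","TL"),("BR","BL")):
    d=P[b]-P[a];print(np.linalg.norm(d),np.arctan2(-d[0],d[1]))
for a,b in(("BL","TL"),("BR","TR")):
    d=P[b]-P[a];print(np.linalg.norm(d),np.arctan2(d[1],d[0]))
c=sum(P[k] for k in("TL","TR","BL","BR"))/4
ya=np.array([np.sin(.15),np.cos(.15)])
print("c",c,"stud",c-.075*ya, "from fork", (P["fork1"]+P["fork2"])/2-.024*ya,np.linalg.norm(P["fork1"]-P["fork2"]))
crop("w3",0,0,640,320,1.25,"c9")
```

```text
{'clock': 7.0667, 'joints': [-0.304, 0.2025, -0.3782, 1.9592, 0.089, 0.9952, -1.886], 'position': [0.3977, 0.2232, 0.214], 'ee_rot': [3.0763, 0.637, 0.001], 'force': [0.5842, -0.3568, -1.0004], 'width': 0.706}
TL [ 0.6505 -0.1018] [ 0.6522 -0.0971  0.0005]
TR [ 0.6188 -0.3076] [ 0.6195 -0.3094  0.0002]
BR [ 0.5306 -0.2941] [ 0.5285 -0.2955  0.0004]
BL [ 0.5622 -0.0875] [ 0.5612 -0.0824  0.0006]
stud [ 0.5795 -0.2705] [ 0.5796 -0.2705  0.0711]
fork1 [ 0.5992 -0.2493] [ 0.5992 -0.2493  0.0464]
fork2 [ 0.5666 -0.2454] [ 0.5665 -0.2454  0.0448]
barT [ 0.6079 -0.2508] [ 0.608  -0.2508  0.0444]
barB [ 0.5583 -0.2434] [ 0.5583 -0.2434  0.0458]
0.20821115196143816 -0.15318248702300846
0.20896868312172526 -0.15184324008386477
0.08943066318997372 -0.16006136187795114
0.08914880008845152 -0.1515877787319694
c [ 0.5905 -0.1978] stud [ 0.5793 -0.2719] from fork [ 0.5794 -0.2711] 0.0328220158960596
```

View pics/c9.png

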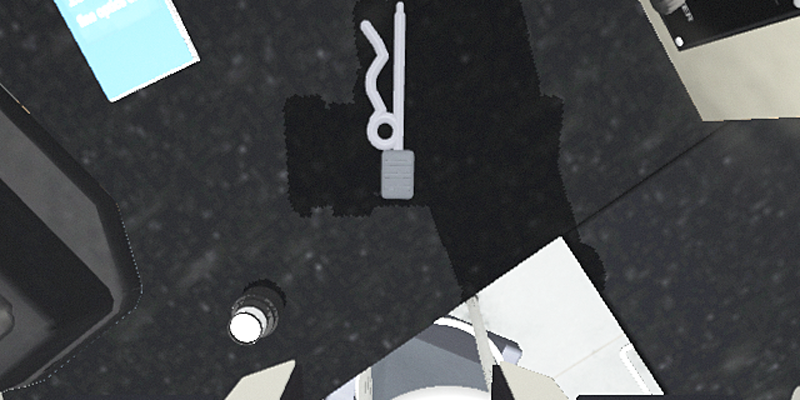

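The cotter lies straight ahead: tip (400,5), coil (383,130) and grip (397,175) in the 1.25x crop. There is a small bottle at (250,320) and the microscope at the left. I'll measure these and check clearances.

Run:
```python
from h import *
crop("w3",270,0,350,170,4.5,"c10")
o=load("w3");d=o["d"]
v,u=np.mgrid[0:480:3,0:640:3];v=v.ravel();u=u.ravel()
dd=d[v,u];ok=(dd>0.1)&(v<300)
r=np.linalg.inv(o["K"])@np.stack([u,v,np.ones_like(u)])[:, ok]
X=(o["R"].T@(r*dd[ok]-o["t"][:,None])).T
g=np.array([.449,.25]);m=(X[:,2]>.03)&(np.linalg.norm(X[:,:2]-g,axis=1)<.25)
Y=X[m];print(len(Y))
q=np.round(Y[:,:2]/.02)*.02
for k in np.unique(q,axis=0): 
    s=(q==k).all(1); print(k,Y[s,2].max().round(3),end="; ")
print(px("w3",196,262),px("w3",205,245))
```

```text
1946
[0.26 0.4 ] 0.071; [0.26 0.42] 0.089; [0.28 0.4 ] 0.088; [0.28 0.42] 0.093; [0.3 0.3] 0.049; [0.3 0.4] 0.086; [0.3  0.42] 0.093; [0.3  0.44] 0.09; [0.32 0.28] 0.045; [0.32 0.3 ] 0.049; [0.32 0.32] 0.048; [0.32 0.42] 0.077; [0.32 0.44] 0.085; [0.32 0.46] 0.067; [0.34 0.3 ] 0.041; [0.34 0.46] 0.054; [0.34 0.48] 0.044; [0.4  0.26] 0.224; [0.42 0.18] 0.223; [0.42 0.2 ] 0.223; [0.56 0.08] 0.106; [0.58 0.08] 0.107; [0.58 0.1 ] 0.12; [0.58 0.12] 0.133; [0.58 0.14] 0.063; [0.58 0.16] 0.055; [0.6  0.12] 0.122; [0.6  0.14] 0.099; [0.6  0.16] 0.067; [0.3179 0.3016 0.0445] [0.3296 0.3013 0.0305]
```

View pics/c10.png

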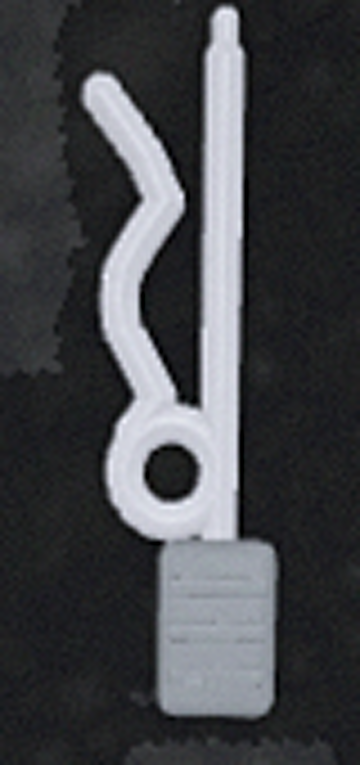

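Run:
```python
from h import *
C=lambda u,v:(270+u/4.5,v/4.5)
t=px("w3",*C(226,7),.0035);l=px("w3",*C(220,530),.0035)
l2=px("w3",*C(224,60),.0035)
co=px("w3",*C(171,472),.0035)
cs=[px("w3",*C(*p),.018) for p in((160,541),(277,541),(274,718),(157,716))]
print(t,l,co);print(np.array(cs))
d=(t-l)[:2];yaw=np.arctan2(d[1],d[0]);d2=(l2-l)[:2];print(np.linalg.norm(d),yaw,np.arctan2(d2[1],d2[0]))
g=np.mean(cs,0);print("grip",g, np.linalg.norm(cs[0]-cs[1]),np.linalg.norm(cs[1]-cs[2]))
e=(cs[1]-cs[2])+(cs[0]-cs[3]);print("grip yaw",np.arctan2(e[1],e[0]))
x=d/np.linalg.norm(d);y=np.array([-x[1],x[0]])
o1=t[:2]-.078*x;o2=co[:2]-.009*y;print("origin",o1,o2,"grip pred",o1-.028*x,o2-.028*x)
s=arm.observe()
go([g[0],g[1],.06],yaw)
```

```text
[0.5487 0.2858 0.0035] [0.4669 0.2516 0.0035] [0.4729 0.2643 0.0035]
[[0.461  0.2612 0.018 ]
 [0.4696 0.2414 0.018 ]
 [0.4399 0.2288 0.018 ]
 [0.4314 0.2493 0.018 ]]
0.08867336091178579 0.3957646862665527 0.39885200293871126
grip [0.4505 0.2452 0.018 ] 0.021547617905589123 0.03222623377428041
grip yaw 0.3897950091681255
origin [0.4768 0.2557] [0.4764 0.256 ] grip pred [0.4509 0.2449] [0.4506 0.2452]
{'clock': 7.1167, 'joints': [-0.3041, 0.2025, -0.3783, 1.9592, 0.0889, 0.9951, -1.8861], 'position': [0.3976, 0.2234, 0.214], 'ee_rot': [-3.0762, -0.6372, -0.0009], 'force': [-0.523, -0.1896, 0.1693], 'width': 0.6981}
slide [ 57.1   1.  154. ] yaw now 0.4085 tool z [ 0.0005  0.0002 -1.    ] roll 0.0128
```

Emit:
{"fn": "jog_arm", "kwargs": {"increments": [{"slide": [20,0,30],"roll": 0.01,"gripper": 0.7},{"slide": [40,1,65],"roll": 0.013,"gripper": 0.7},{"slide": [57,1,100],"roll": 0.013,"gripper": 0.7},{"slide": [57,1,130],"roll": 0.013,"gripper": 0.7},{"slide": [57,1,150],"roll": 0.013,"gripper": 0.7},{"slide": [57,1,165],"roll": 0.013,"gripper": 0.7},{"slide": [57,1,175],"roll": 0.013,"gripper": 0.7},{"slide": [57,1,180],"roll": 0.013,"gripper": 0.7},{"slide": [57,1,180],"roll": 0.013,"gripper": 0.7},{"slide": [57,1,180],"roll": 0.013,"gripper": 0.7}]}}

```text
clock: 7.95
position: [0.4504, 0.2458, 0.0344]
ee_rot: [-3.08, -0.619, -0.001]
force: [0.2, -0.1, -1.5]
width: 0.702
```

Run:
```python
from h import *
go([.4506,.2451,.003],.395)
```

```text
{'clock': 7.95, 'joints': [-0.3833, 0.5278, -0.2954, 2.0222, 0.2536, 0.6251, -2.0217], 'position': [0.4504, 0.2458, 0.0344], 'ee_rot': [-3.0798, -0.6188, -0.0014], 'force': [0.2026, -0.0543, -1.5357], 'width': 0.702}
slide [-0.1  0.7 31.4] yaw now 0.3966 tool z [ 0.0008  0.0004 -1.    ] roll 0.0016
```

Emit:
{"fn": "jog_arm", "kwargs": {"increments": [{"slide": [0,0.7,6],"roll": 0.002,"gripper": 0.7},{"slide": [0,0.7,12],"roll": 0.002,"gripper": 0.7},{"slide": [0,0.7,18],"roll": 0.002,"gripper": 0.7},{"slide": [0,0.7,23],"roll": 0.002,"gripper": 0.7},{"slide": [0,0.7,27],"roll": 0.002,"gripper": 0.7},{"slide": [0,0.7,30],"roll": 0.002,"gripper": 0.7},{"slide": [0,0.7,31],"roll": 0.002,"gripper": 0.7},{"slide": [0,0.7,31],"roll": 0.002,"gripper": 0.7},{"slide": [0,0.7,31],"roll": 0.002,"gripper": 0.5},{"slide": [0,0.7,31],"roll": 0.002,"gripper": 0.3}], "newtons": 45}}

```text
clock: 8.78
position: [0.4503, 0.2451, 0.0029]
ee_rot: [-3.08, -0.616, -0.001]
force: [0.9, -0.2, 0.2]
width: 0.603
```

Emit:
{"fn": "jog_arm", "kwargs": {"increments": [{"slide": [0,0,0],"roll": 0,"gripper": 0.2},{"slide": [0,0,0],"roll": 0,"gripper": 0.1},{"slide": [0,0,0],"roll": 0,"gripper": 0},{"slide": [0,0,0],"roll": 0,"gripper": 0},{"slide": [0,0,0],"roll": 0,"gripper": 0},{"slide": [0,0,-10],"roll": 0,"gripper": 0},{"slide": [0,0,-40],"roll": 0,"gripper": 0},{"slide": [0,0,-75],"roll": 0,"gripper": 0},{"slide": [0,0,-110],"roll": 0,"gripper": 0},{"slide": [0,0,-140],"roll": 0,"gripper": 0}]}}

```text
clock: 9.62
position: [0.45, 0.2451, 0.1455]
ee_rot: [-3.08, -0.616, -0.001]
force: [-0.2, 0.5, -1.7]
width: 0.236
```

Run:
```python
from h import *
grab("wrist","w4")
go([.4506,.2451,.19],-.153)
```

```text
{'clock': 9.6667, 'joints': [-0.3275, 0.3639, -0.355, 1.9174, 0.1625, 0.8793, -1.9399], 'position': [0.4524, 0.2469, 0.1507], 'ee_rot': [-3.0776, -0.616, -0.0124], 'force': [1.8895, 2.4668, 4.1232], 'width': 0.2325}
slide [ -2.    0.9 -39.3] yaw now 0.3951 tool z [ 0.0072  0.0044 -1.    ] roll 0.5481
```

View pics/w4.png

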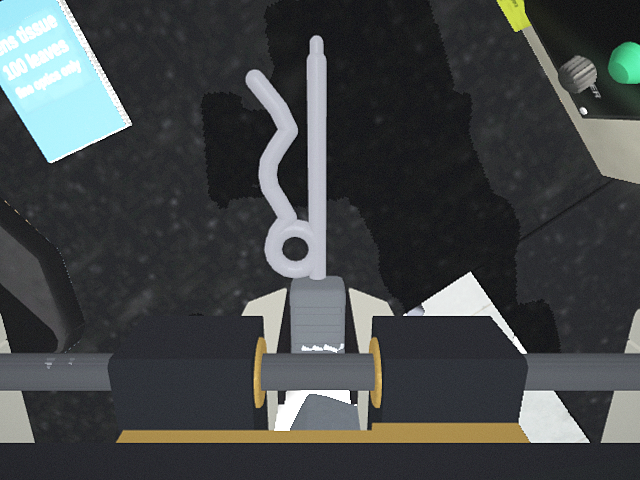

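The cotter is gripped straight (opening 21.7 mm). I'll carry it high to the pre-insertion side.

Emit:
{"fn": "jog_arm", "kwargs": {"increments": [{"slide": [0,0,-30],"roll": 0.0,"gripper": 0},{"slide": [-5,12,-60],"roll": 0.03,"gripper": 0},{"slide": [-16,38,-75],"roll": 0.09,"gripper": 0},{"slide": [-31,72,-75],"roll": 0.15,"gripper": 0},{"slide": [-46,106,-75],"roll": 0.21,"gripper": 0},{"slide": [-61,140,-75],"roll": 0.27,"gripper": 0},{"slide": [-76,174,-75],"roll": 0.33,"gripper": 0},{"slide": [-91,208,-75],"roll": 0.39,"gripper": 0},{"slide": [-106,242,-75],"roll": 0.45,"gripper": 0},{"slide": [-121,276,-75],"roll": 0.51,"gripper": 0}]}}

```text
clock: 10.5
position: [0.4439, -0.058, 0.2183]
ee_rot: [-3.136, 0.185, -0.001]
force: [0.3, 0.4, -1.5]
width: 0.234
```

Run:
```python
from h import *
go([.4411,-.2502,.20],-.153)
```

```text
{'clock': 10.5, 'joints': [0.1122, 0.162, -0.1159, 1.9872, 0.0221, 0.993, -1.7029], 'position': [0.4439, -0.058, 0.2183], 'ee_rot': [-3.136, 0.1851, -0.0009], 'force': [0.2776, 0.3959, -1.4537], 'width': 0.2342}
slide [ 19.8 191.2  18.3] yaw now -0.1179 tool z [ 0.0006  0.0001 -1.    ] roll 0.0351
```

Emit:
{"fn": "jog_arm", "kwargs": {"increments": [{"slide": [3,34,0],"roll": 0.01,"gripper": 0},{"slide": [7,68,0],"roll": 0.02,"gripper": 0},{"slide": [10,102,0],"roll": 0.035,"gripper": 0},{"slide": [14,136,0],"roll": 0.035,"gripper": 0},{"slide": [17,165,20],"roll": 0.035,"gripper": 0},{"slide": [20,191,45],"roll": 0.035,"gripper": 0},{"slide": [20,191,65],"roll": 0.035,"gripper": 0},{"slide": [20,191,70],"roll": 0.035,"gripper": 0},{"slide": [20,191,70],"roll": 0.035,"gripper": 0},{"slide": [20,191,70],"roll": 0.035,"gripper": 0}]}}

```text
clock: 11.33
position: [0.4429, -0.2474, 0.1485]
ee_rot: [-3.132, 0.233, -0.0]
force: [0.3, 0.7, -1.2]
width: 0.234
```

Run:
```python
from h import *
go([.4411,-.2502,.052],-.153)
grab("wrist","w5");grab("scene","s5")
crop("s5",250,230,400,330,5,"c12")
```

```text
{'clock': 11.3333, 'joints': [0.3903, 0.3312, 0.0181, 1.9553, -0.0086, 0.8551, -1.3065], 'position': [0.4429, -0.2474, 0.1485], 'ee_rot': [-3.1323, 0.2335, -0.0003], 'force': [0.2735, 0.6663, -1.1984], 'width': 0.2343}
slide [-1.4  3.1 96.5] yaw now -0.1488 tool z [ 0.0003  0.0006 -1.    ] roll 0.0042
```

View pics/w5.png

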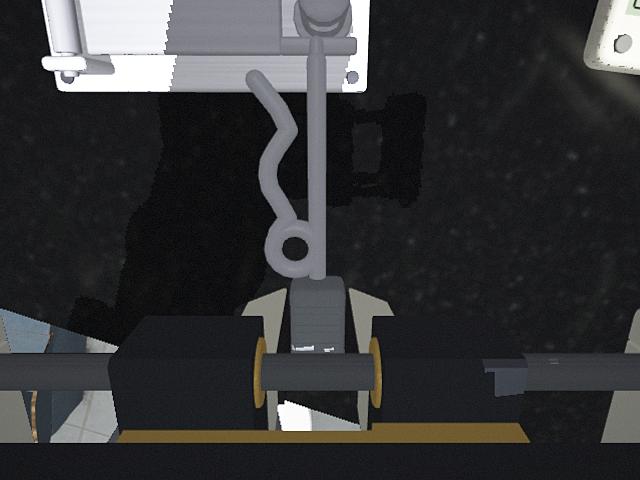

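View pics/c12.png

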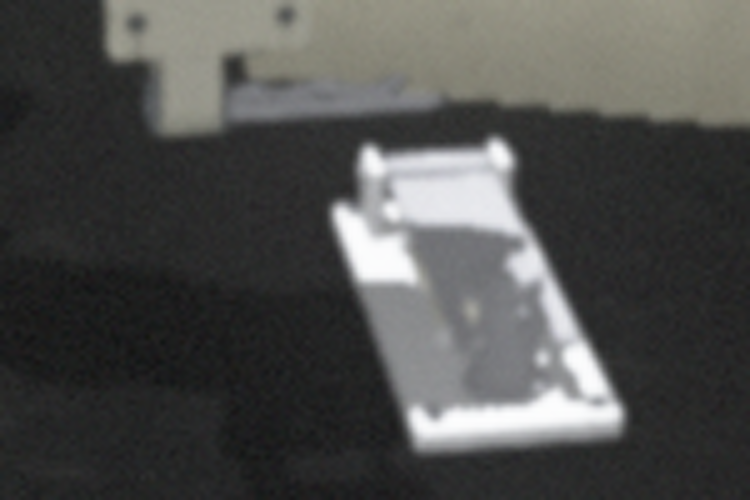

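Run:
```python
from h import *
crop("w5",220,0,400,290,2,"c13")
o=load("w5")
s=arm.observe();R=Ro.from_rotvec(s["ee_rot"]).as_matrix()
for v in(60,100,140,180,220,250,265):
    row=o["f"][v].astype(int).sum(1)
    g=[u for u in range(302,336) if row[u]>200]
    c=(g[0]+g[-1])/2
    P=px("w5",c,v); Q=px("w5",c,v,.149)
    print(v,g[0],g[-1],"depth",P,"tool",(R.T@(Q-s["position"])*1000).round(2))
Q=px("w5",316,37,.149);print("tip tool",R.T@(Q-s["position"])*1000)
print("grip top",px("w5",305,310),px("w5",330,310))
```

```text
60 302 335 depth [ 0.5405 -0.2628  0.1532] tool [98.57  0.53  0.39]
100 307 325 depth [ 0.5278 -0.2599  0.1528] tool [85.17 -0.4   0.36]
140 308 325 depth [ 0.5141 -0.258   0.1531] tool [71.   -0.25  0.33]
180 308 325 depth [ 0.4996 -0.2558  0.1526] tool [55.97 -0.29  0.3 ]
220 302 325 depth [ 0.4844 -0.2523  0.1529] tool [40.02 -1.53  0.26]
250 308 325 depth [ 0.4721 -0.2516  0.153 ] tool [27.4  -0.37  0.24]
265 302 325 depth [ 0.4659 -0.2495  0.1529] tool [20.86 -1.62  0.22]
tip tool [105.9477  -0.3335   0.405 ]
grip top [ 0.4526 -0.2442  0.1647] [ 0.4511 -0.2537  0.1645]
```

View pics/c13.png

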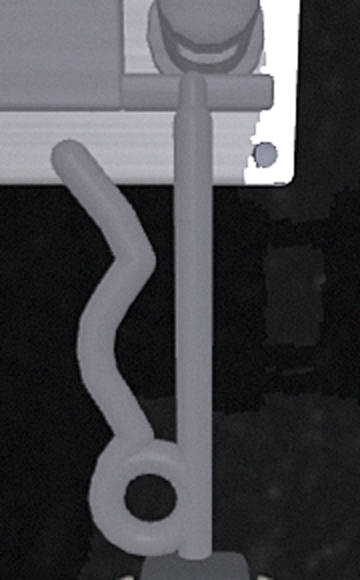

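Emit:
{"fn": "jog_arm", "kwargs": {"increments": [{"slide": [0,3,15],"roll": 0.004,"gripper": 0},{"slide": [-1.4,3.3,35],"roll": 0.004,"gripper": 0},{"slide": [-1.4,3.3,55],"roll": 0.004,"gripper": 0},{"slide": [-1.4,3.3,72],"roll": 0.004,"gripper": 0},{"slide": [-1.4,3.3,85],"roll": 0.004,"gripper": 0},{"slide": [-1.4,3.3,93],"roll": 0.004,"gripper": 0},{"slide": [-1.4,3.3,96.7],"roll": 0.004,"gripper": 0},{"slide": [-1.4,3.3,96.7],"roll": 0.004,"gripper": 0},{"slide": [-1.4,3.3,96.7],"roll": 0.004,"gripper": 0},{"slide": [-1.4,3.3,96.7],"roll": 0.004,"gripper": 0}]}}

```text
clock: 12.27
position: [0.4413, -0.2517, 0.052]
ee_rot: [3.132, -0.242, 0.002]
force: [-0.1, 0.1, -0.2]
width: 0.234
```

Run:
```python
from h import *
go([.4411,-.2505,.0518],-.153)
grab("wrist","w6");grab("scene","s6")
crop("w6",230,0,410,160,4,"c14")
crop("s6",290,250,390,325,7,"c15")
```

```text
{'clock': 12.2667, 'joints': [0.4026, 0.4721, 0.0139, 2.043, -0.0108, 0.625, -1.3012], 'position': [0.4413, -0.2517, 0.052], 'ee_rot': [3.1318, -0.2419, 0.0023], 'force': [-0.0521, 0.0973, -0.1588], 'width': 0.2336}
slide [-0.4 -1.1  0.2] yaw now -0.1542 tool z [ 0.0014 -0.0006 -1.    ] roll -0.0012
```

View pics/c14.png

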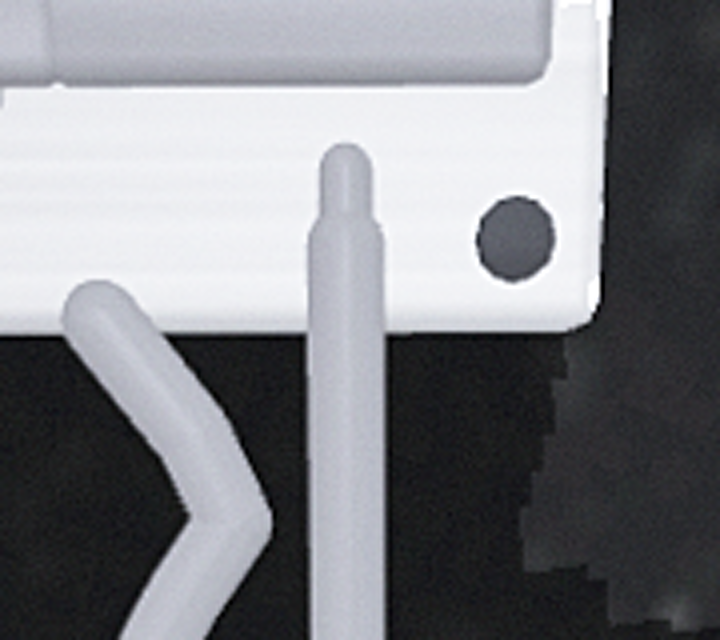

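View pics/c15.png

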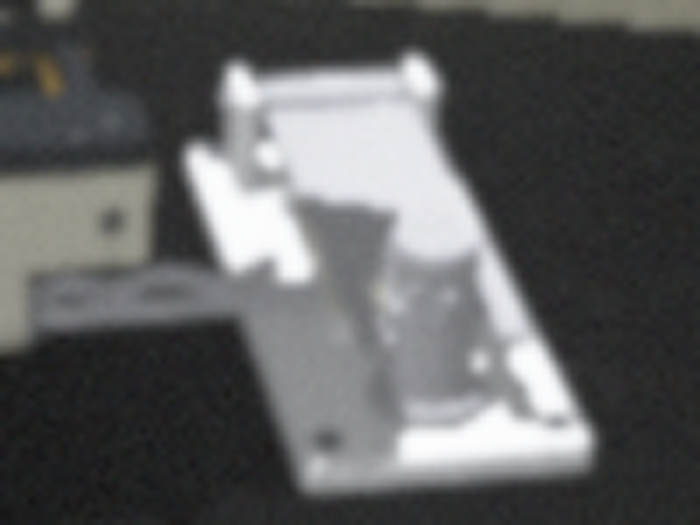

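Run:
```python
from h import *
h6=px("w6",230+515/4,238/4,.012);p6=px("w6",230+552/4,55/4,.046)
h2=px("w2",125+724/3,55+333/3,.012)
print(h6,h2,"prong side end",p6)
xa=np.array([np.cos(.153),-np.sin(.153)]);ya=np.array([-xa[1],xa[0]])
st_=np.array([.5795,-.2715])
for h in(h6,h2,p6): d=h[:2]-st_; print("rel stud",d@xa,d@ya)
z=.0525
o=load("w6")
for v in (45,60,75,90,105,120,135,150,158):
    a=o["f"][v].astype(int)
    print(v,[px("w6",u,v,z)[:2] for u in ((230+345/4),)][0] if 0 else "",end="")
for u,v in((345,150),(345,240),(346,420),(347,620)):
    q=px("w6",230+u/4,v/4,z);d=q[:2]-st_;print("\nleg",q,d@xa*1000,d@ya*1000)
```

```text
[ 0.5408 -0.2861  0.012 ] [ 0.541 -0.286  0.012] prong side end [ 0.5522 -0.2876  0.046 ]
rel stud -0.03602231069710871 -0.020301904840439873
rel stud -0.03588175862590975 -0.020195904947221642
rel stud -0.0244818377442956 -0.020040476789152654
45 60 75 90 105 120 135 150 158 
leg [ 0.5466 -0.268   0.0525] -33.08326084912471 -1.542778980300016

leg [ 0.5394 -0.2669  0.0525] -40.30920513424626 -1.5152732710497605

leg [ 0.5245 -0.2646  0.0525] -55.44891384553408 -1.548933769373537

leg [ 0.5067 -0.2619  0.0525] -73.43824418955572 -1.5784162488761617
```

The leg runs parallel to the hole but sits 1.5 mm too far towards -y. I'll correct that and enter the hole gently.

Emit:
{"fn": "jog_arm", "kwargs": {"increments": [{"slide": [0,-1.5,0],"roll": 0,"gripper": 0},{"slide": [0,-1.5,0],"roll": 0,"gripper": 0},{"slide": [4,-1.5,0],"roll": 0,"gripper": 0},{"slide": [8,-1.5,0],"roll": 0,"gripper": 0},{"slide": [12,-1.5,0],"roll": 0,"gripper": 0},{"slide": [16,-1.5,0],"roll": 0,"gripper": 0},{"slide": [20,-1.5,0],"roll": 0,"gripper": 0},{"slide": [24,-1.5,0],"roll": 0,"gripper": 0},{"slide": [28,-1.5,0],"roll": 0,"gripper": 0},{"slide": [30,-1.5,0],"roll": 0,"gripper": 0}]}}

```text
clock: 13.2
position: [0.4713, -0.2547, 0.051]
ee_rot: [3.132, -0.242, 0.001]
force: [0.2, -0.8, -0.1]
width: 0.234
```

Run:
```python
from h import *
xa=np.array([np.cos(.153),-np.sin(.153)]);c=np.array([.5795,-.2715])-.058*xa
go([c[0],c[1]-.0003,.0518],-.153)
grab("wrist","w7");grab("scene","s7")
crop("w7",230,0,410,160,4,"c16")
crop("s7",290,250,390,325,7,"c17")
```

```text
{'clock': 13.2, 'joints': [0.3838, 0.5071, 0.0162, 1.976, -0.0129, 0.6582, -1.3168], 'position': [0.4713, -0.2547, 0.051], 'ee_rot': [3.1322, -0.2418, 0.0006], 'force': [0.199, -0.774, -0.0739], 'width': 0.2341}
slide [51.6  0.4 -0.8] yaw now -0.1541 tool z [ 0.0004 -0.0001 -1.    ] roll -0.0011
```

View pics/c16.png

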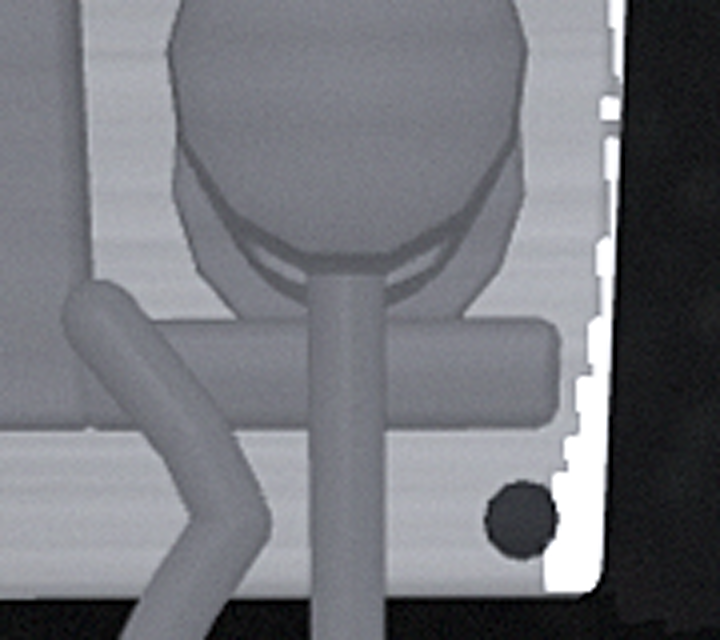

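View pics/c17.png

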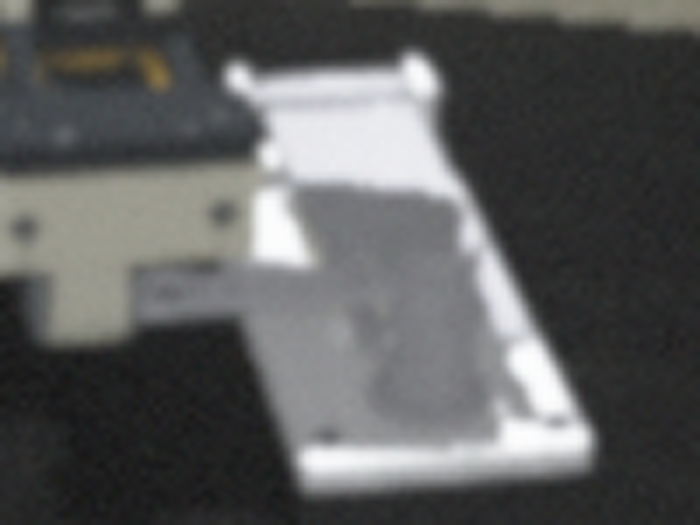

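The leg has entered the hole cleanly with no force, and it lies centred under the stud top. I'll push on.

Emit:
{"fn": "jog_arm", "kwargs": {"increments": [{"slide": [4,0,-0.7],"roll": 0,"gripper": 0},{"slide": [8,0,-0.7],"roll": 0,"gripper": 0},{"slide": [12,0,-0.7],"roll": 0,"gripper": 0},{"slide": [16,0,-0.7],"roll": 0,"gripper": 0},{"slide": [20,0,-0.7],"roll": 0,"gripper": 0},{"slide": [24,0,-0.7],"roll": 0,"gripper": 0},{"slide": [28,0,-0.7],"roll": 0,"gripper": 0},{"slide": [32,0,-0.7],"roll": 0,"gripper": 0},{"slide": [36,0,-0.7],"roll": 0,"gripper": 0},{"slide": [39,0,-0.7],"roll": 0,"gripper": 0}], "newtons": 60}}

```text
clock: 14.13
position: [0.5092, -0.2593, 0.0513]
ee_rot: [-3.131, 0.24, 0.002]
force: [-0.7, 5.1, -1.4]
width: 0.234
```

Run:
```python
from h import *
xa=np.array([np.cos(.153),-np.sin(.153)]);c=np.array([.5795,-.2715])-.058*xa
go([c[0],c[1]-.0003,.0518],-.153)
grab("wrist","w8")
crop("w8",200,0,440,320,2.2,"c18")
```

```text
{'clock': 14.1333, 'joints': [0.3651, 0.551, 0.0183, 1.8854, -0.0163, 0.7069, -1.3306], 'position': [0.5092, -0.2593, 0.0513], 'ee_rot': [-3.131, 0.2398, 0.002], 'force': [-0.7021, 5.0809, -1.3775], 'width': 0.2345}
slide [13.4  1.7 -0.5] yaw now -0.1529 tool z [-0.0011  0.0015 -1.    ] roll 0.0001
```

View pics/c18.png

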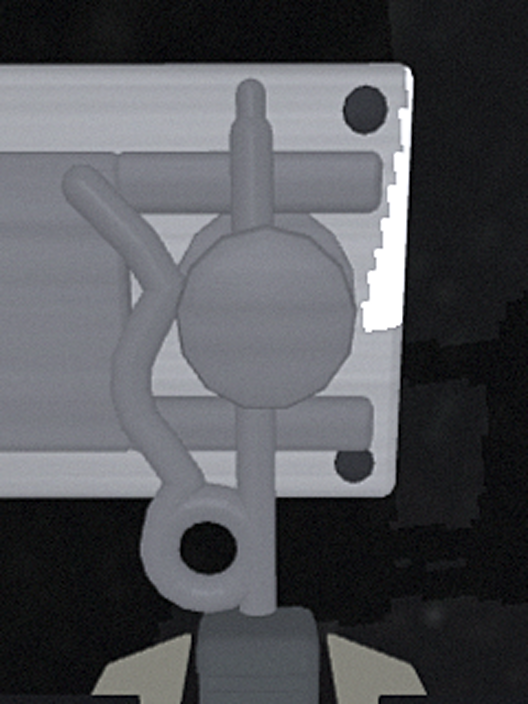

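The tip is through and the bow is spread at the stud's widest point. One more push of about 14 mm.

Emit:
{"fn": "jog_arm", "kwargs": {"increments": [{"slide": [3,0,-0.3],"roll": 0,"gripper": 0},{"slide": [6,0,-0.3],"roll": 0,"gripper": 0},{"slide": [9,0,-0.3],"roll": 0,"gripper": 0},{"slide": [11,0,-0.3],"roll": 0,"gripper": 0},{"slide": [13,0,-0.3],"roll": 0,"gripper": 0},{"slide": [14,0,-0.3],"roll": 0,"gripper": 0},{"slide": [14,0,-0.3],"roll": 0,"gripper": 0},{"slide": [14,0,-0.3],"roll": 0,"gripper": 0},{"slide": [14,0,-0.3],"roll": 0,"gripper": 0},{"slide": [14,0,-0.3],"roll": 0,"gripper": 0}]}}

```text
clock: 15.02
position: [0.5226, -0.263, 0.052]
ee_rot: [3.132, -0.243, -0.0]
force: [-1.0, 0.7, -0.4]
width: 0.234
```

Run:
```python
from h import *
xa=np.array([np.cos(.153),-np.sin(.153)]);c=np.array([.5795,-.2715])-.058*xa
go([c[0],c[1]-.0003,.0518],-.153)
grab("wrist","w9")
crop("w9",200,0,440,320,2.2,"c19")
```

```text
{'clock': 15.0167, 'joints': [0.3599, 0.5661, 0.0211, 1.852, -0.0167, 0.7238, -1.3352], 'position': [0.5226, -0.263, 0.052], 'ee_rot': [3.132, -0.2425, -0.0002], 'force': [-1.0313, 0.6991, -0.4089], 'width': 0.2338}
slide [-0.5  0.1  0.2] yaw now -0.1546 tool z [-0.0002 -0.0002 -1.    ] roll -0.0016
```

View pics/c19.png

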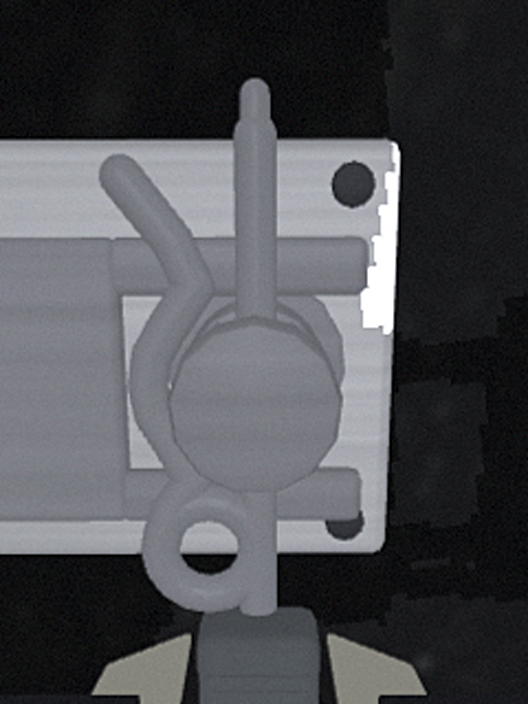

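The bow's arch has snapped round the stud and the force is near zero. I'll let go and rise straight up.

Emit:
{"fn": "jog_arm", "kwargs": {"increments": [{"slide": [0,0,0],"roll": 0,"gripper": 0.26},{"slide": [0,0,0],"roll": 0,"gripper": 0.3},{"slide": [0,0,0],"roll": 0,"gripper": 0.36},{"slide": [0,0,0],"roll": 0,"gripper": 0.44},{"slide": [0,0,0],"roll": 0,"gripper": 0.5},{"slide": [0,0,0],"roll": 0,"gripper": 0.5},{"slide": [0,0,-8],"roll": 0,"gripper": 0.5},{"slide": [0,0,-25],"roll": 0,"gripper": 0.5},{"slide": [0,0,-50],"roll": 0,"gripper": 0.5},{"slide": [0,0,-80],"roll": 0,"gripper": 0.5}]}}

```text
clock: 15.9
position: [0.5219, -0.2624, 0.1323]
ee_rot: [-3.131, 0.242, 0.004]
force: [-0.2, -1.5, 0.2]
width: 0.503
```

Emit:
{"fn": "jog_arm", "kwargs": {"increments": [{"slide": [-10,0,-30],"roll": 0,"gripper": 0.5},{"slide": [-20,0,-60],"roll": 0,"gripper": 0.5},{"slide": [-25,0,-85],"roll": 0,"gripper": 0.5},{"slide": [-25,0,-95],"roll": 0,"gripper": 0.5},{"slide": [-25,0,-95],"roll": 0,"gripper": 0.5},{"slide": [-25,0,-95],"roll": 0,"gripper": 0.5},{"slide": [-25,0,-95],"roll": 0,"gripper": 0.5},{"slide": [-25,0,-95],"roll": 0,"gripper": 0.5},{"slide": [-25,0,-95],"roll": 0,"gripper": 0.5},{"slide": [-25,0,-95],"roll": 0,"gripper": 0.5}]}}

```text
clock: 16.73
position: [0.4979, -0.2587, 0.226]
ee_rot: [-3.132, 0.242, 0.003]
force: [-1.0, -0.3, -0.7]
width: 0.503
```

Run:
```python
from h import *
st()
grab("wrist","w10");grab("scene","s10")
crop("w10",200,20,440,240,3.3,"c20")
crop("s10",290,230,410,320,6.5,"c21")
```

```text
{'clock': 16.7333, 'joints': [0.3578, 0.3325, 0.0347, 1.7329, -0.0128, 1.0781, -1.3283], 'position': [0.4979, -0.2587, 0.226], 'ee_rot': [-3.1318, 0.242, 0.0026], 'force': [-1.001, -0.2856, -0.7141], 'width': 0.5028}
```

View pics/w10.png

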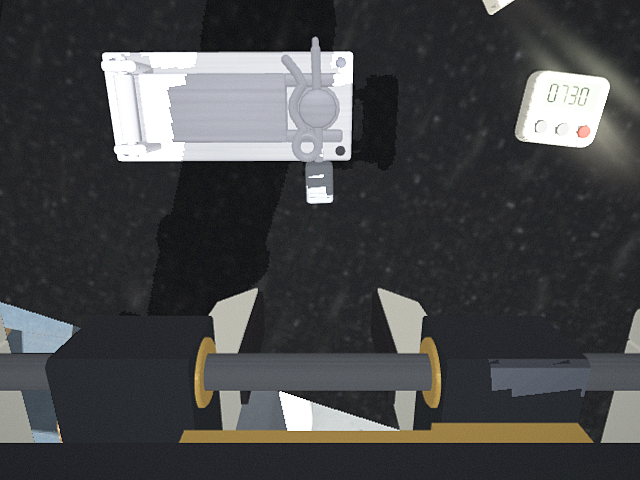

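View pics/c20.png

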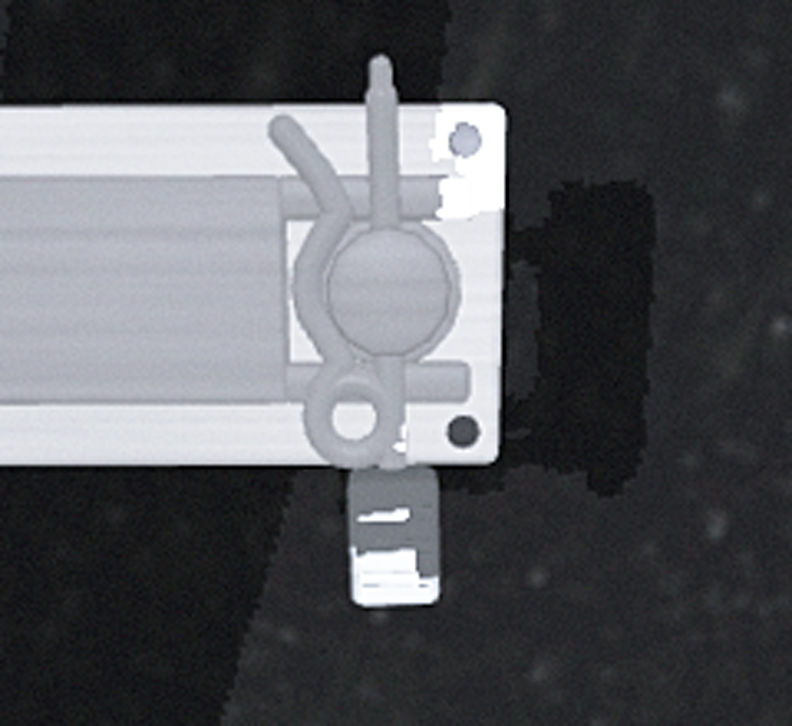

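View pics/s10.png

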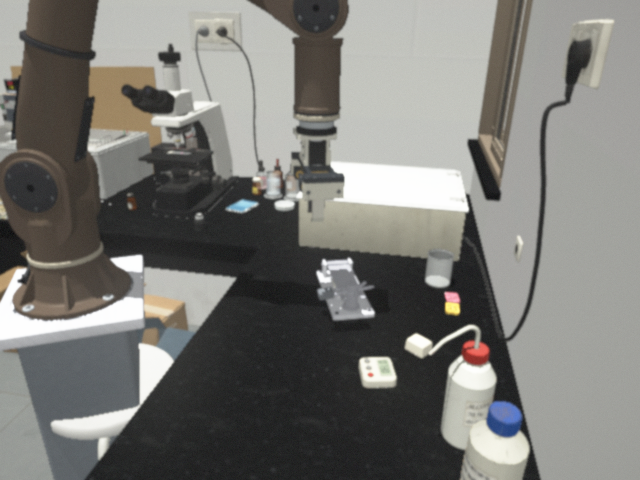

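The cotter is home round the stud, with the tip at (380,58) and the arch hugging the stud in the crop. The timer and wax are at the same scene pixels as at the start. Numeric check before sign-off:

Run:
```python
from h import *
C=lambda u,v:(200+u/3.3,20+v/3.3)
xa=np.array([np.cos(.153),-np.sin(.153)]);ya=np.array([-xa[1],xa[0]]);c=np.array([.5795,-.2715])
for n,u,v,z in(("tip",380,58,.0525),("coil",354,420,.0525),("gripfront",393,470,.06),("bow end",280,125,.0525),("stud",389,291,.071),("bar",200,290,None),("prong",430,380,None)):
    p=px("w10",*C(u,v),z);d=p[:2]-c;print(n,(np.array([d@xa,d@ya])*1000).round(1),p[2].round(4))
for u,v in((382,130),(383,200),(392,375),(390,640)): print(px("w10",*C(u,v))[2].round(4))
print(px("w10",*C(392,540)))
a=load("scene0")["f"].astype(int);b=load("s10")["f"].astype(int)
print(abs(a-b)[330:395,350:440].mean())
```

```text
tip [49.   1.5] 0.0525
coil [-29.7   8.1] 0.0525
gripfront [-40.6  -1.2] 0.06
bow end [35.4 24. ] 0.0525
stud [-0.2 -0.4] 0.071
bar [ 0.1 44.5] 0.0461
prong [-20.8 -10.2] 0.0465
0.0603
0.0584
0.0542
0.0008
[ 0.5229 -0.2637  0.0611]
4.53019943019943
```

Run:
```python
from h import *
st();print(arm.sign_off())
```

```text
{'clock': 16.8333, 'joints': [0.3579, 0.332, 0.0347, 1.7325, -0.0128, 1.0783, -1.3283], 'position': [0.4981, -0.2588, 0.2264], 'ee_rot': [-3.132, 0.2421, 0.0015], 'force': [-0.1814, -0.283, 0.5017], 'width': 0.5006}
the job is handed in; nothing more can be done
None
```

The carrier is closed and the job is handed in, at 16.8 s on the robot's clock. I swung the bar fully down first, then pushed the cotter's straight leg through the stud's hole until the bow snapped over. After that I let go and raised the arm clear.

- **Bar:** its top measured 46.1 mm above the bench with the arm clear, against 46 mm when fully closed.
- **Cotter:** the tip is 49 mm past the stud's centre (48 mm expected) and the coil is at -29.7 mm (-30 mm expected). The arch lies round the stud, and the push force had dropped to about 1 N once it snapped over.
- **Forces:** the highest I read was about 24 N, when seating the bar with the fingers. I only had readings at the end of each move.
- **Bystanders:** the timer and wax block looked unmoved in the scene picture. I did not check the petri dish, and the arm was never sent to anything low other than the bar, the cotter and the stud.

One small disagreement: once released, the cotter sits tilted rather than level, with the leg 6 mm higher on its tip side than on its grip side. This seems to be the grip drooping within the hole's play. I did not correct it.

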